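# Turn the bar and press its second pin home

### The arm

A 6-joint arm with a two-finger parallel gripper is mounted at the origin on a cart in front of the work surface, level with it; the furniture and walls round the work are solid. World frame = base frame: x ahead of the robot, y to its left, z up, the work surface at z = 0. Lengths are in mm, angles in rad, forces in N, time in s.
With the tool pointing down it reaches from about 300 to 1000 mm from the base axis. Payload 5.1 kg.
Tool frame: the origin (TCP) lies at the very end of the fingers, on their centre line; the grasp point (between the pads) lies 19 mm behind it; z points along the fingers, y is the line along which they close (so a half turn about z gives the same grasp; the last joint's range is limited). The gripper opens to 95 mm and grips with 3 to 60 N. Pads are 20 mm wide; open, the fingers measure 119 mm over their backs; the gripper's body (75 mm by 180 mm) begins 59 mm behind the grasp point.
Start: joints at [-1.28, 0.124, 1.65, -0, 1.367, -0.083], TCP at [237.318, -605.115, 183.056] pointing down, gripper open.
Joint ranges: [-2.61, 2.61], [-1.02, 2.33], [0.03, 2.71], [-1.35, 4.49], [0.32, 2.68], [-2.91, 2.91]. Speed limits (rad/s): [2.57, 2.57, 3.14, 3.14, 3.14, 3.14].

### API

Orientations are given as a rotation vector (axis times angle).
In Python, from bench import robot gives the robot as it stands.
- The arm moves only by the shell command python3 -m crank 'ROWS' [OPENING] [FORCE]. ROWS is JSON, a list of rows, each a list of 4 numbers: the shift along the tool's x, y, z each as a share of 0.2 m, from -1 to 1, then the turn about the tool's z as a share of pi/2 rad, from -1 to 1. In form: [[dx, dy, dz, roll], ...]. A call has 1 to 8 rows; each row is the pose to reach, as a shift and turn from the pose commanded when the call began, along the tool's axes at that moment; what a row does not reach only later rows make up. A row lasts 1/12 s, in which the tool goes at most 41.7 mm and 7.16 degrees, less where a joint would pass 70% of its speed; a pose out of reach is approached as far as the arm can. A call with a number of a shift or a turn outside -1 to 1 is refused whole. A call with a gripper value outside its range is refused whole. OPENING is the opening, from -1 (shut) to 1 (fully open), set as the call begins (- or left out, the last holds). The fingers move at their own pace and stop on an object; FORCE is the grip in N (left out, the last holds). Time passes only in rows, so rows that repeat a pose let the fingers close. It gives the time, the measured TCP pose, the force, the opening and the grip force at its end, in the units of the state.
- robot.read_state(): the state, without advancing time (a new reading comes with each control period).
- robot.snapshot(name): name is "scene" or "top" or "wrist"; returns a dict with "image" (400x640x3 uint8, red, green, blue), "intrinsics" (3x3 intrinsics, pixels), "rvec" (rotation vector, rad) and "tvec" (3), from world to camera coordinates, as OpenCV has them. Camera axes: x right, y down, z forward; pixel columns grow to the right and rows downward; lengths in mm; the calibration is good to about 2 mm. A picture is of the moment at which its call begins. There is no depth.
- robot.close_job(): hands the job in; it is judged then, once.
The state is a dict: "clock": time; "joints": joint angles; "joint_vel": joint speeds; "effort": joint torques, N m; "ee_pos": TCP position; "tool_rot": TCP orientation; "ft_force": force on the tool from outside, world axes, zero at the start; "wrist_torque": the same for the moment, N m; "width": finger opening in mm; "gripper_force": force on a finger pad.
Only numpy, scipy, OpenCV 4.12 (cv2) and the standard library are available. Lean on these libraries where they do the work, as an engineer would, in place of code of your own. Each camera call takes 0.05 s, during which the arm holds its last target. There are 200 camera calls.

### The job

The first end of the aluminium bar has had its pin pressed home; turn the bar round and slide the other end, whose pin still stands proud, between the guides of the lever press up to the stop, and let go of it so that it lies flat under the ram. Then lift the knob of the press's safety catch right up, so that the catch is clear of the lever, take the lever by its grip, pull it all the way towards you to its stop so that the pin is driven home, and finish while holding it there. Do not release the lever at the end, and leave the other things on the bench alone.

Things in the scene. Friction and masses are not known exactly. Their poses are not given: they have to be found in the camera images.
- bench_press: Grey hand-lever press fixed to the bench, placed anew each time. Origin on the bench under the ram axis; +x to its back (away from the robot), +y left, z up. Base plate 14 mm thick, x -110 to +95, y +-50 mm. Head x -16 to +90, y +-22, z 64 to 112; nothing stands above the base in front of x = -18. Catch bracket and post at its left: x 19 to 49, y 20 to 73, up to z 192.
- press_seat (a point): Point on the base plate straight under the ram axis, 14 mm above the bench: the pin to be pressed belongs above it. Axes as the press. Guide rails 10 mm high leave a 34 mm slot from x = -35 to +15, with flared lead-ins down to x = -52; stop for the bar end at x = +16. The ram foot, 20 mm across, hangs 30 mm above this point when the lever is at rest.
- terminal_bar: Loose aluminium bar 200 x 30 x 12 mm, 0.2 kg, lying on the 3 mm thick mat left of the press. Origin at the centre of its underside; +x along the bar to the end with the proud pin; z up. The other end's pin (at x = -85) is already home and stands only 2 mm above the bar.
- bar_pin (a point): On the bar's top face (12 mm above its underside) at the axis of the proud pin, 85 mm from the bar's middle and 15 mm from its end. The pin is 12 mm thick and stands 9 mm above this face until it is pressed.
- proud_pin (a joint): How far the proud pin has been driven into the bar: 0 = standing 9 mm high, 0.007 m = home. It resists with about 5 N and stays where it is pressed.
- press_lever (a joint): Lever angle (rad): 0 = at rest, upright; grows as its grip is pulled towards -x of the press; stop at 1.0. It drives the ram down 22 mm per rad. A spring brings it back when released; holding it at the stop takes about 8 N at the grip. With the catch shut it moves under 0.1 rad.
- lever_hinge (a point): On the lever's hinge axis, which lies along the press's y: 40 mm behind the ram axis, 130 mm above the bench.
- lever_grip (a point): Centre of the black crosswise grip, a barrel 24 mm thick and 34 mm long along the press's y that turns freely about its own axis, on the end of the 12 mm thick lever shaft, 130 mm from the hinge.
- safety_catch (a joint): Catch angle (rad): 0 = shut, its 80 mm nose lies level across the front of the lever shaft; grows as the knob on its tail is lifted in an arc, the nose sinking on the other side of the hinge; stop at 1.35, clear of the lever above 0.9. It starts at 0 to 0.2 and stays where it is left (stiff hinge, under 1 N at the knob).
- catch_hinge (a point): On the catch's hinge axis, which lies along the press's x: 27 mm behind the ram axis, 66 mm left of it, 185 mm above the bench.
- catch_knob (a point): Centre of the catch's black knob, a barrel 18 mm thick and 22 mm long along the press's x that turns freely about its own axis, on a 9 mm rod 45 mm from the catch hinge; when shut it points level to the press's left (+y).
- eraser_block: Loose red block 26 x 48 x 15 mm lying on the bench (leave alone).
- solder_spool: Loose solder spool 58 mm across, 36 mm high (leave alone).
- wick_bobbin: Loose small red bobbin 44 x 51 x 11 mm (leave alone).

How it is judged (in metres and radians):
On the way, in this order (a step that is already met when the one before it is completed fails the run):
1. the bar lies released and flat between the guides with its proud pin, not yet driven, under the ram, the catch still shut (horizontal distance between bar_pin and press_seat below 0.006 m and angle between the x axis of terminal_bar and the x axis of bench_press, either way round below 0.12 rad and z of terminal_bar in the frame of bench_press between 0.01 and 0.018 m and value of joint proud_pin below 0.0015 m and value of joint safety_catch below 0.6 rad and contact force between the fingers and terminal_bar below 0.2 N and linear speed of terminal_bar below 0.02 m/s), for 0.3 s.
2. the safety catch is flipped up clear (over 1.0 rad) with the lever still at rest (value of joint safety_catch above 1 rad and value of joint press_lever below 0.25 rad and value of joint proud_pin below 0.0015 m), for 0.2 s.
3. the lever is pulled to its stop and the pin driven home (horizontal distance between bar_pin and press_seat below 0.006 m and angle between the x axis of terminal_bar and the x axis of bench_press, either way round below 0.12 rad and z of terminal_bar in the frame of bench_press between 0.01 and 0.018 m and value of joint safety_catch above 1 rad and value of joint press_lever above 0.92 rad and value of joint proud_pin above 0.0055 m and contact force between the fingers and bench_press above 1.5 N), for 0.5 s.
At the end, for the whole second after the job is handed in: The fingers hold the lever (over 1.5 N) within 0.08 rad of its stop, the catch is open over 1.0 rad, and the formerly proud pin is driven in at least 5.5 of 7 mm, within 6 mm of the ram axis, the bar flat (within 4 mm) and straight (within 0.12 rad) in the guides (all of step 3); the arm keeps its last pose, push and grip.
It fails at once if the eraser block is shoved away (distance of eraser_block from where it was at the start of the episode above 0.03 m).
It fails at once if the solder spool is shoved away (distance of solder_spool from where it was at the start of the episode above 0.03 m).
It fails at once if the wick bobbin is shoved away (distance of wick_bobbin from where it was at the start of the episode above 0.03 m).
It also fails if it takes over 72 s, if anything falls off the work surface, if the arm or the gripper's body presses on something with over 40 N, if the wrist force passes 120 N, or if a joint passes its speed limit or range.

## Working session

There is one attempt and no reset: what is moved stays moved. The work goes in short steps, Python scripts to look and compute and a shell command to move; the robot and the scene stay as the last step left them, time stands still between calls to the robot, and variables do not carry over. Pictures are saved under pics/ and viewed, at most 10 in all, crops included, and the job is handed in when it is done.

```bash
mkdir -p pics; ls; cat > h.py <<'E'
import numpy as np, cv2
from bench import robot
def snap(n,f=None):
    s=robot.snapshot(n)
    if f: cv2.imwrite('pics/'+f,cv2.cvtColor(np.asarray(s['image']),cv2.COLOR_RGB2BGR))
    s['R']=cv2.Rodrigues(np.array(s['rvec'],float))[0]; s['t']=np.array(s['tvec'],float).ravel(); s['K']=np.array(s['intrinsics'],float)
    return s
def ray(s,u,v):
    c=-s['R'].T@s['t']; d=s['R'].T@np.linalg.solve(s['K'],[u,v,1.]); return c,d/np.linalg.norm(d)
def plane(s,u,v,z):
    c,d=ray(s,u,v); return c+d*(z-c[2])/d[2]
def tri(a,b):
    A=np.zeros((3,3));y=np.zeros(3)
    for c,d in (a,b):
        P=np.eye(3)-np.outer(d,d);A+=P;y+=P@c
    p=np.linalg.solve(A,y);return p,[float(np.linalg.norm((np.eye(3)-np.outer(d,d))@(p-c))) for c,d in (a,b)]
def proj(s,p):
    q=s['K']@(s['R']@np.array(p,float)+s['t']);return q[:2]/q[2]
E
python3 - <<'E'
from h import *
import json
for n in('scene','top','wrist'):
    s=snap(n,n+'0.png'); print(n,s['K'].round(1).tolist(),(-s['R'].T@s['t']).round(1),s['R'].round(2).tolist())
    import pickle; pickle.dump(s,open(n+'0.pkl','wb'))
print(robot.read_state())
E
```

```text
pics
scene [[395.6, 0.0, 321.6], [0.0, 395.6, 201.0], [0.0, 0.0, 1.0]] [  9.4 834.2 807.1] [[-0.86, -0.51, -0.02], [-0.25, 0.46, -0.85], [0.44, -0.73, -0.52]]
top [[393.1, 0.0, 321.1], [0.0, 393.1, 201.1], [0.0, 0.0, 1.0]] [ 499.2  -72.2 1133.7] [[0.0, -1.0, 0.02], [-1.0, -0.0, -0.02], [0.02, -0.02, -1.0]]
wrist [[347.4, 0.0, 319.8], [0.0, 347.4, 196.4], [0.0, 0.0, 1.0]] [ 309.  -576.6  383.1] [[0.37, -0.93, -0.0], [-0.9, -0.35, 0.27], [-0.25, -0.1, -0.96]]
{'clock': 0.15, 'joints': array([-1.27960620e+00,  1.24344388e-01,  1.65131787e+00, -3.96801183e-05,
        1.36751819e+00, -8.25961081e-02]), 'joint_vel': array([-0.0002542 , -0.00168852, -0.00389543, -0.00162825, -0.00062978,
        0.00036321]), 'effort': array([ 3.11734357e-04, -4.18191719e+01, -3.60471189e+01,  7.75509537e-02,
        4.68370062e-02, -1.03838281e-04]), 'ee_pos': array([ 237.1515063 , -604.61600075,  182.10162637]), 'tool_rot': array([-3.08533571e+00, -5.83449696e-01,  3.20199488e-04]), 'ft_force': array([ 0.42397135, -0.17589133, -0.49814514]), 'wrist_torque': array([ 0.01471034, -0.01006457,  0.04633476]), 'gripper_force': 0.0, 'width': 95.54306179855168}
```

View pics/top0.png

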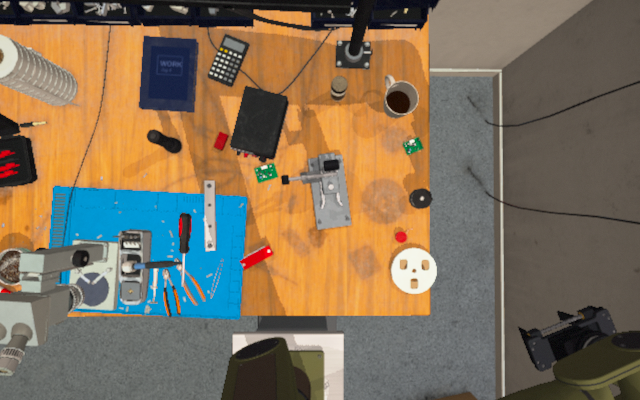

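View pics/scene0.png

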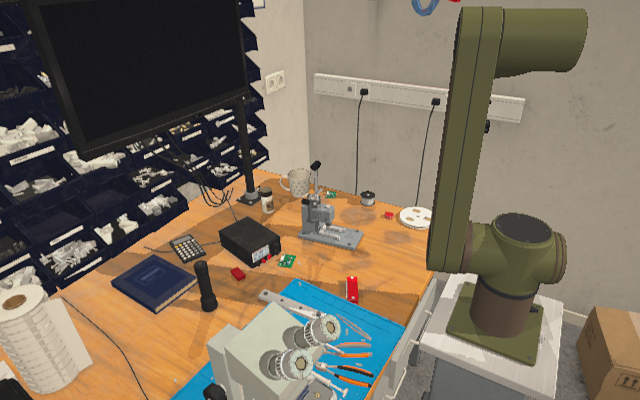

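The top view shows the bar at about (209,215) and the press at (330,190), with its grip near (331,165) and the knob near (285,180). In the scene view the press is at (330,225). I'll enlarge both.

```bash
python3 - <<'E'
import cv2,numpy as np
t=cv2.imread('pics/top0.png');s=cv2.imread('pics/scene0.png')
a=cv2.resize(t[140:270,190:370],None,fx=4.4,fy=4.4,interpolation=cv2.INTER_CUBIC)[:570]
cv2.imwrite('pics/c1.png',a)
from h import *
import pickle
T=pickle.load(open('top0.pkl','rb'))
for n,u,v,z in[('bar top',209,181,15),('bar bot',210,249,15),('pressfrontL',316,229,14),('pressfrontR',351,222,14),('knob',285,180,185),('grip',331,165,260)]:
    print(n,plane(T,u,v,z).round(0))
E
```

```text
bar top [583. 224.  15.]
bar bot [391. 220.  15.]
pressfrontL [448. -79.  14.]
pressfrontR [ 468. -179.   14.]
knob [574.  -3. 185.]
grip [ 602. -111.  260.]
```

View pics/c1.png

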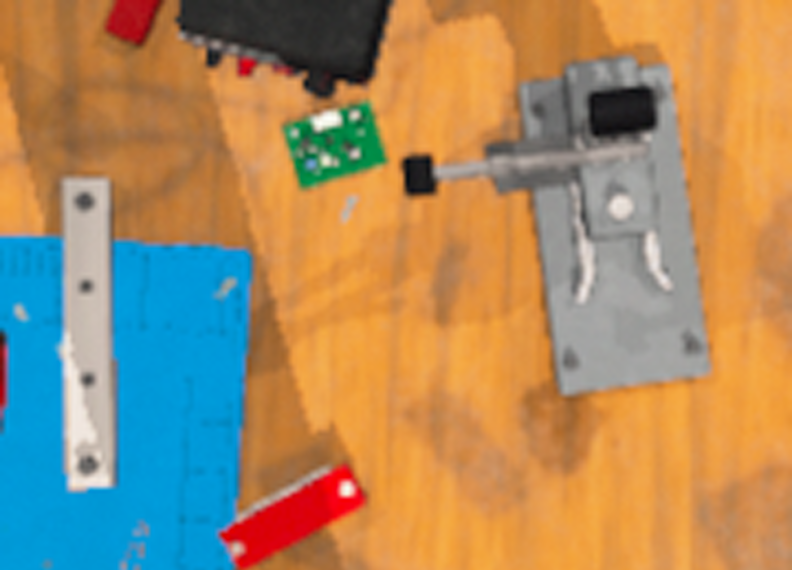

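The crop shows the bar lying along world x with a dark pin at each end, (85,200) and (88,463). The proud one still has to be confirmed. The press is yawed about +11°, and the red block lies near the mat. Next I raise the arm and take wrist views over the press.

```bash
cat >> h.py <<'E'
def need(x,y,z,yaw):
    st=robot.read_state(); R=cv2.Rodrigues(np.array(st['tool_rot'],float))[0]; p=np.array(st['ee_pos'])
    d=R.T@(np.array([x,y,z])-p); cy=np.arctan2(R[1,0],R[0,0]); r=-(yaw-cy)
    print('pos',p.round(1),'yaw',round(float(cy),4),'shift',(d/200).round(4),'roll',round(float(r/(np.pi/2)),4),'F',np.round(st['ft_force'],1),'w',round(st['width'],1),'gf',round(st['gripper_force'],1),'t',round(st['clock'],2),'j6',round(float(st['joints'][5]),2))
E
python3 -m crank '[[0,0,-0.2,0],[0,0,-0.4,0],[0,0,-0.6,0],[0,0,-0.8,0],[0,0,-1,0],[0,0,-1,0]]'
python3 -c "from h import *;need(370,-130,380,0.2)"
```

```text
clock: 0.65
ee_pos: [238.0, -607.3, 394.4]
tool_rot: [3.071, 0.581, 0.003]
ft_force: [0.1, 0.5, 2.3]
width: 95.1
gripper_force: 0.0
pos [ 238.  -607.3  394.4] yaw 0.3738 shift [ 1.4859 -1.9815  0.0388] roll 0.1107 F [0.1 0.5 2.3] w 95.1 gf 0.0 t 0.65 j6 -0.08
```

```bash

python3 -m crank '[[0.12,-0.16,0,0],[0.24,-0.32,0,0],[0.36,-0.48,0,0],[0.48,-0.64,0,0],[0.6,-0.8,0,0],[0.72,-0.96,0,0]]' >/dev/null
python3 -m crank '[[0.12,-0.16,0,0.05],[0.24,-0.32,0,0.11],[0.36,-0.48,0,0.11],[0.48,-0.64,0,0.11],[0.6,-0.8,0,0.11],[0.74,-0.98,0,0.11],[0.74,-0.98,0,0.11]]' 
python3 - <<'E'
from h import *
import pickle
s=snap('wrist','w1.png');pickle.dump(s,open('w1.pkl','wb'))
need(487,222,330,0.0)
E
```

```text
clock: 1.73
ee_pos: [368.5, -132.0, 383.3]
tool_rot: [-3.123, -0.328, -0.003]
ft_force: [-0.3, -0.1, -0.3]
width: 95.3
gripper_force: 0.0
pos [ 368.1 -134.   383.1] yaw 0.2082 shift [ 0.9492 -1.6188  0.2667] roll 0.1326 F [-0.5 -0.2  0.1] w 94.9 gf 0.0 t 1.78 j6 0.88
```

View pics/w1.png

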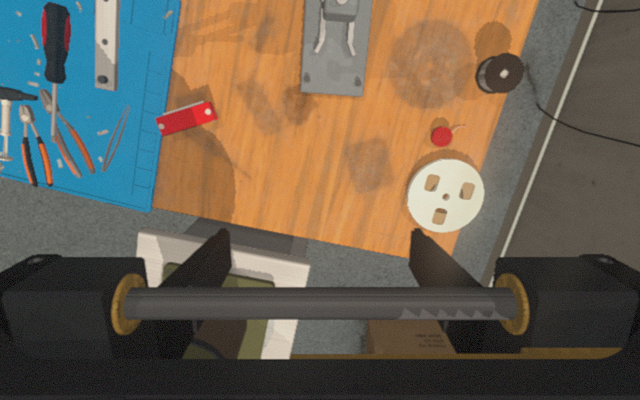

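The wrist view looks forward along tool +x. The press front shows at (335,95), the bar end at (105,85) and the red block at (187,117). I'll move forward for two press views, then go to the bar.

```bash

python3 -m crank '[[0.15,0,0,0],[0.3,0,0,0],[0.45,0,0,0],[0.6,0,0,0],[0.6,0,0,0],[0.6,0,0,0]]' 
python3 -c "
from h import *;import pickle
s=snap('wrist','w2.png');pickle.dump(s,open('w2.pkl','wb'))"
python3 -m crank '[[0,-0.15,0,0],[0,-0.3,0,0],[0,-0.5,0,0],[0,-0.5,0,0],[0,-0.5,0,0]]' 
python3 - <<'E'
from h import *
import pickle
s=snap('wrist','w3.png');pickle.dump(s,open('w3.pkl','wb'))
a=cv2.imread('pics/w2.png')[0:230,150:550];b=cv2.imread('pics/w3.png')[0:230,150:550]
cv2.imwrite('pics/c2.png',cv2.resize(np.vstack([a,b]),None,fx=1.3,fy=1.3))
need(420,222,330,0.0)
E
```

```text
clock: 2.28
ee_pos: [485.3, -114.4, 381.4]
tool_rot: [-3.125, -0.314, 0.006]
ft_force: [0.8, -0.1, -0.3]
width: 95.0
gripper_force: 0.0
clock: 2.75
ee_pos: [464.2, -15.2, 384.0]
tool_rot: [3.124, 0.318, 0.003]
ft_force: [-0.0, 0.7, -1.0]
width: 95.4
gripper_force: 0.0
pos [464.4 -16.  383.7] yaw 0.2009 shift [ 0.0194 -1.2108  0.2669] roll 0.1279 F [ 0.1 -0.8  0.1] w 95.3 gf 0.0 t 2.8 j6 1.22
```

View pics/c2.png

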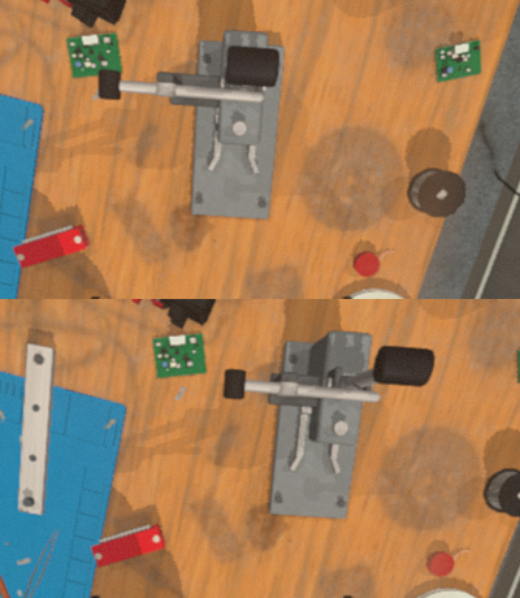

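The two views show the press base with its front edge at crop y≈216, the knob at (110,85) and (235,384), and the grip at (252,67) and (404,366). Now I measure these by masks, fitting lines to the base plate edges.

```bash
cat > m.py <<'E'
from h import *
import pickle
S={k:pickle.load(open(k+'.pkl','rb')) for k in('w2','w3')}
def uv(k,cx,cy): return 150+cx/1.3,(cy-(299 if k=='w3' else 0))/1.3
def blob(k,cx,cy,r=28):
    s=S[k];u,v=map(int,uv(k,cx,cy));im=np.asarray(s['image']);m=(im.max(2)<60).astype(np.uint8)
    n,l,st,c=cv2.connectedComponentsWithStats(m); lab=l[v,u]; return c[lab],st[lab]
for nm,a,b in(('knob',(110,85),(235,384)),('grip',(252,67),(404,366))):
    c1,s1=blob('w2',*a);c2,s2=blob('w3',*b)
    print(nm,c1.round(1),s1,c2.round(1),s2,[np.round(x,1) for x in tri(ray(S['w2'],*c1),ray(S['w3'],*c2))])
rows={'w2':(115,160,165),'w3':(115,160,165)}
for k,(xl,xr) in {'w2':(192,268),'w3':(271,346)}.items():
    s=S[k];im=np.asarray(s['image']).astype(np.uint8);hsv=cv2.cvtColor(im,cv2.COLOR_RGB2HSV)
    m=(hsv[...,1]<70)&(hsv[...,2]>50)
    L,Rr=[],[];ul=uv(k,xl,0)[0];ur=uv(k,xr,0)[0];um=int((ul+ur)/2)
    for v in range(112,160):
        r=m[v];a=um
        c=np.where(r[int(ul)-15:int(ur)+15])[0]+int(ul)-15
        if len(c): L.append(plane(s,c.min()-.5,v,14)[:2]);Rr.append(plane(s,c.max()+.5,v,14)[:2])
    F=[]
    for u in range(int(ul)+8,int(ur)-7):
        c=np.where(m[140:185,u])[0]
        if len(c):F.append(plane(s,u,140+c.max()+.5,14)[:2])
    out=[]
    for q in(L,Rr,F):
        f=cv2.fitLine(np.array(q,np.float32),cv2.DIST_HUBER,0,.01,.01).ravel(); 
        if f[0]*1+f[1]*.2<0 :f[:2]*=-1
        out.append(f)
    l,r,f=out; ya=[np.arctan2(l[1],l[0]),np.arctan2(r[1],r[0]),np.arctan2(f[1],f[0])]
    yaw=(ya[0]+ya[1])/2
    ex=np.array([np.cos(yaw),np.sin(yaw)]);ey=np.array([-ex[1],ex[0]])
    yl=l[2:]@ey;yr=r[2:]@ey;xf=f[2:]@ex
    o=ex*(xf+110)+ey*(yl+yr)/2
    print(k,'yaws',np.round(ya,4),'width',yl-yr,'origin',o.round(1))
E
python3 m.py
```

```text
knob [323.9 159.3] [     0      0    640    360 194599] [322.9 159.7] [     0      0    640    360 194182] [array([504.1, -61.9, 308.4]), array([51.1, 51.1])]
grip [342.   48.6] [324  36  40  30 602] [322.9 159.7] [     0      0    640    360 194182] [array([550.9, -46.8, 645.2]), array([50.2, 50.2])]
w2 yaws [0.1439 0.1314 1.6981] width 98.61713 origin [ 563.7 -116.4]
w3 yaws [0.1311 0.1314 1.716 ] width 98.84482 origin [ 563.5 -116.1]
```

```bash
sed -i "s/im.max(2)<60).astype(np.uint8)/im.max(2)<80).astype(np.uint8);Z=np.zeros_like(m);Z[max(0,v-25):v+25,u-32:u+32]=1;m=m*Z/; s/lab=l\[v,u\]/lab=1+np.argmax(st[1:,4])/" m.py; python3 m.py|head -2
python3 - <<'E'
import numpy as np
o=np.array([563.6,-116.2]);y=.131;R=np.array([[np.cos(y),-np.sin(y)],[np.sin(y),np.cos(y)]])
for n,p,z in(('knob shut',(27,111),185),('grip',(40,0),260),('front',(-110,0),14)):print(n,(o+R@p).round(1),z)
E
```

```text
knob [233.6  64.2] [226  53  16  23 327] [329.9  65. ] [322  55  16  21 298] [array([574.9,  -3.7, 193.1]), array([0.1, 0.1])]
grip [343.3  50.8] [ 323   35   42   32 1152] [459.6  51.2] [ 436   37   48   30 1183] [array([ 602.4, -111.1,  260.5]), array([0.1, 0.1])]
knob shut [575.9  -2.6] 185
grip [ 603.3 -111. ] 260
front [ 454.5 -130.6] 14
```

The press model agrees with the triangulated knob (575,-4,193) and grip (602,-111,260). Now over the bar, with the camera aimed at both ends.

```bash

python3 -m crank '[[0,-0.2,0,0.04],[0,-0.4,0,0.08],[0,-0.6,0.1,0.128],[0,-0.8,0.2,0.128],[0,-1,0.4,0.128],[0,-1,0.4,0.128]]' >/dev/null
python3 -c "from h import *;need(385,200,280,0.0)"
```

```text
pos [424.  181.2 300. ] yaw -0.0001 shift [-0.1945 -0.0939  0.1006] roll -0.0 F [-0.2 -1.1 -0.9] w 94.9 gf 0.0 t 3.3 j6 1.86
```

```bash

python3 -m crank '[[-0.1,0,0.1,0],[-0.2,0,0.1,0],[-0.2,0,0.1,0],[-0.2,0,0.1,0]]' >/dev/null
python3 -c "
from h import *;import pickle
s=snap('wrist','w4.png');pickle.dump(s,open('w4.pkl','wb'))"
python3 -m crank '[[0,-0.15,0,0],[0,-0.3,0,0],[0,-0.4,0,0],[0,-0.4,0,0],[0,-0.4,0,0]]' 
python3 - <<'E'
from h import *
import pickle
s=snap('wrist','w5.png');pickle.dump(s,open('w5.pkl','wb'))
a=cv2.imread('pics/w4.png')[0:290,220:420];b=cv2.imread('pics/w5.png')[0:290,280:480]
cv2.imwrite('pics/c3.png',cv2.resize(np.hstack([a,b]),None,fx=2,fy=2))
E
```

```text
clock: 4.1
ee_pos: [386.3, 260.5, 283.4]
tool_rot: [3.141, 0.0, 0.001]
ft_force: [-0.0, -0.7, 0.4]
width: 94.7
gripper_force: 0.0
```

View pics/c3.png

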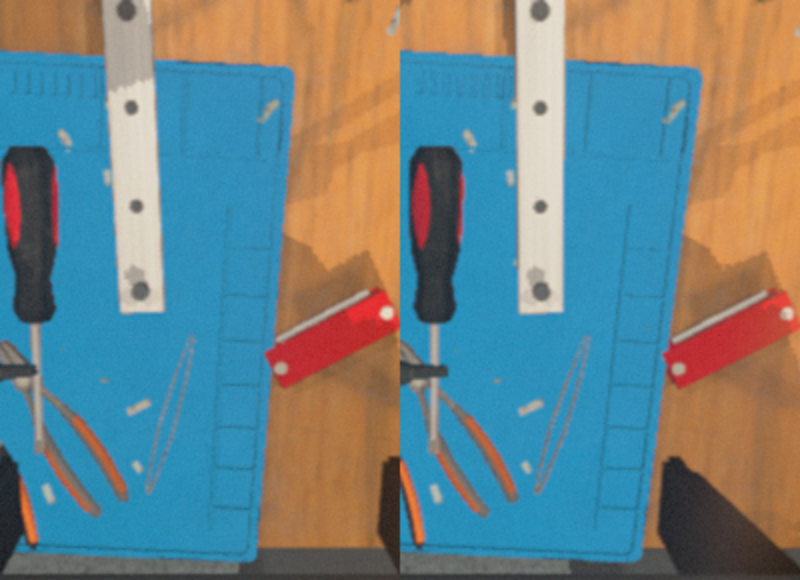

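The near-end pin at (141,291) and (541,291) casts a longer shadow, which suggests it is the proud one. I'll check by triangulating pin heights, and measure the bar's axis from its edges.

```bash
python3 - <<'E'
from h import *
import pickle
S={k:pickle.load(open(k+'.pkl','rb')) for k in('w4','w5')}
O={'w4':220,'w5':280}
def dark(k,cx,cy):
    im=np.asarray(S[k]['image']);g=im.max(2).astype(float);u=O[k]+(cx-(400 if k=='w5' else 0))/2;v=cy/2
    y,x=np.mgrid[:400,:640];m=((abs(x-u)<8)&(abs(y-v)<8)&(g<110))
    return x[m].mean(),y[m].mean(),m.sum()
for n,a,b in(('near',(141,291),(541,291)),('h2',(137,206),(540,206)),('h1',(131,107),(540,107)),('far',(126,10),(540,10))):
    p=dark('w4',*a);q=dark('w5',*b)
    print(n,np.round(p,1),np.round(q,1),[np.round(x,1) for x in tri(ray(S['w4'],*p[:2]),ray(S['w5'],*q[:2]))],'at15',plane(S['w4'],*p[:2],15).round(1),plane(S['w5'],*q[:2],15).round(1))
for k in S:
    s=S[k];im=np.asarray(s['image']).astype(np.uint8);h=cv2.cvtColor(im,cv2.COLOR_RGB2HSV)
    c0=O[k]+{'w4':66,'w5':70}[k];L,R=[],[]
    m=(h[...,1]<80)&(h[...,2]>80)
    for v in range(48,128):
        c=np.where(m[v,c0-16:c0+17])[0]+c0-16
        L.append(plane(s,c.min()-.5,v,15)[:2]);R.append(plane(s,c.max()+.5,v,15)[:2])
    F=[plane(s,u,130+np.where(m[130:175,u])[0].max()+.5,15)[:2] for u in range(c0-5,c0+10)]
    for q in(L,R):
        f=cv2.fitLine(np.array(q,np.float32),cv2.DIST_HUBER,0,.01,.01).ravel()
        sl=f[1]/f[0];print(k,'yaw',round(float(np.arctan(sl)),4),'y at x=480',round(float(f[3]+sl*(480-f[2])),1))
    print(k,'near end x',np.median(np.array(F),0).round(1))
need(487,222,100,0)
E
```

```text
near [289.9 144.6  44. ] [350. 145.  43.] [array([402.2, 219.3,  15.8]), array([0.1, 0.1])] at15 [402.1 219.4  15. ] [402.  219.2  15. ]
h2 [287.8 102.5  13. ] [349.7 102.9  18. ] [array([456.9, 220.9,  13.2]), array([0., 0.])] at15 [456.9 220.7  15. ] [456.9 221.   15. ]
h1 [285.3  53.2  16. ] [349.6  53.8  16. ] [array([516.9, 222.5,  13.5]), array([0.1, 0.1])] at15 [516.8 222.3  15. ] [516.6 222.6  15. ]
far [282.6   4.5  63. ] [349.3   6.1  17. ] [array([571.5, 224.2,  13.7]), array([0.6, 0.6])] at15 [571.9 224.1  15. ] [570.6 224.3  15. ]
w4 yaw 0.0307 y at x=480 236.9
w4 yaw 0.0254 y at x=480 205.4
w4 near end x [387.4 222.3]
w5 yaw 0.0148 y at x=480 237.3
w5 yaw 0.0161 y at x=480 205.8
w5 near end x [386.4 216.2]
pos [386.2 260.  283.4] yaw -0.0009 shift [0.504  0.189  0.9172] roll -0.0006 F [ 0.   0.2 -0.6] w 95.3 gf 0.0 t 4.15 j6 2.05
```

```bash

python3 -m crank '[[0.08,0,0.2,0],[0.17,0,0.4,0],[0.17,0,0.6,0],[0.17,0,0.75,0],[0.17,0,0.75,0],[0.17,0,0.75,0]]' >/dev/null
python3 -c "
from h import *;import pickle
s=snap('wrist','w6.png');pickle.dump(s,open('w6.pkl','wb'))"
python3 -m crank '[[0,0.15,0,0],[0,0.3,0,0],[0,0.4,0,0],[0,0.4,0,0],[0,0.4,0,0]]' 
python3 - <<'E'
from h import *
import pickle
s=snap('wrist','w7.png');pickle.dump(s,open('w7.pkl','wb'))
a=pickle.load(open('w6.pkl','rb'))
ims=[]
for q in(a,s):
    u,v=map(int,proj(q,[402,219.5,18]));print(u,v)
    ims.append(cv2.resize(np.asarray(q['image'])[v-50:v+50,u-40:u+40,::-1],None,fx=5,fy=5,interpolation=cv2.INTER_CUBIC))
cv2.imwrite('pics/c4.png',np.hstack(ims))
E
```

```text
clock: 5.12
ee_pos: [421.5, 180.6, 136.9]
tool_rot: [-3.139, 0.004, -0.01]
ft_force: [0.5, -0.1, -0.2]
width: 95.5
gripper_force: 0.0
361 200
279 202
```

View pics/c4.png

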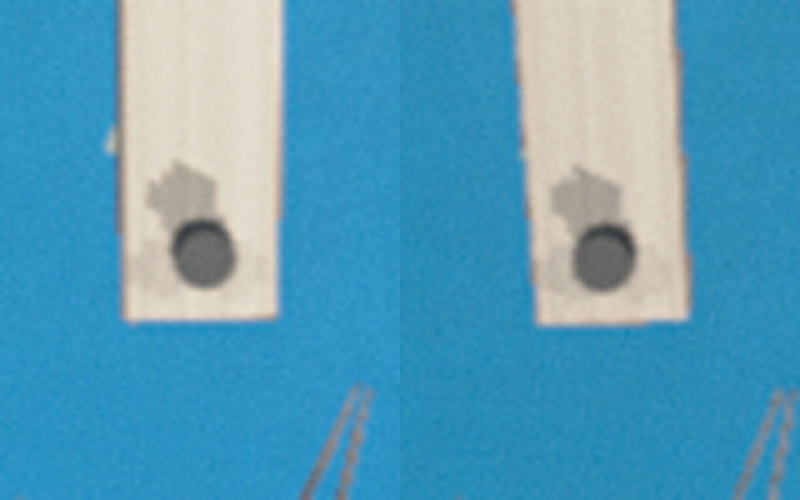

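The pin stands clearly proud, with its side wall visible and a shadow about 12 mm long. I'll grasp the bar at its centre (486.8, 221.8), yaw 0.028.

```bash
python3 -c "from h import *;need(486.8,221.8,50,0.028)"
```

```text
pos [421.1 181.1 136.3] yaw -0.0012 shift [ 0.3258 -0.2029  0.4337] roll -0.0186 F [ 0.9 -0.4  1.1] w 95.2 gf 0.0 t 5.17 j6 1.86
```

```bash
python3 -m crank '[[0.16,-0.1,0,-0.0186],[0.326,-0.203,0,-0.0186],[0.326,-0.203,0,-0.0186],[0.326,-0.203,0.15,-0.0186],[0.326,-0.203,0.3,-0.0186],[0.326,-0.203,0.43,-0.0186],[0.326,-0.203,0.43,-0.0186],[0.326,-0.203,0.43,-0.0186]]' 0.05
python3 -c "from h import *;need(486.8,221.8,5,0.028)"
```

```text
clock: 5.83
ee_pos: [483.6, 221.8, 46.6]
tool_rot: [3.141, 0.048, -0.003]
ft_force: [0.9, 0.0, 0.6]
width: 51.0
gripper_force: 0.0
pos [483.6 221.8  46.6] yaw 0.0303 shift [0.0165 0.0005 0.2081] roll 0.0015 F [0.9 0.  0.6] w 51.0 gf 0.0 t 5.83 j6 1.87
```

```bash
python3 -m crank '[[0.015,0,0.1,0],[0.015,0,0.18,0],[0.015,0,0.205,0],[0.015,0,0.205,0],[0.015,0,0.205,0]]'
python3 -m crank '[[0,0,0,0],[0,0,0,0],[0,0,0,0],[0,0,0,0],[0,0,0,0],[0,0,0,0]]' -1 40
python3 -c "from h import *;need(486.8,221.8,5,0.028)"
```

```text
clock: 6.25
ee_pos: [488.7, 222.0, 8.1]
tool_rot: [-3.14, -0.046, -0.004]
ft_force: [-1.1, 0.4, 0.2]
width: 50.1
gripper_force: 0.0
clock: 6.75
ee_pos: [487.4, 221.3, 6.2]
tool_rot: [-3.141, -0.046, -0.0]
ft_force: [0.2, -0.4, 0.7]
width: 15.3
gripper_force: 0.0
pos [487.4 221.3   6.2] yaw 0.0291 shift [-0.003  -0.0025  0.0059] roll 0.0007 F [ 0.2 -0.4  0.7] w 15.3 gf 0.0 t 6.75 j6 1.87
```

```bash
python3 -m crank '[[0,0,0,0],[0,0,0,0]]'
python3 - <<'E'
from h import *
s=snap('wrist','w8.png')
t=snap('top')
a=np.asarray(s['image'])[:,120:520,::-1]; b=cv2.resize(np.asarray(t['image'])[165:265,150:250,::-1],(400,400),interpolation=cv2.INTER_CUBIC)
cv2.imwrite('pics/c5.png',np.hstack([a,b]))
E
```

```text
clock: 6.92
ee_pos: [487.3, 221.3, 6.0]
tool_rot: [3.141, 0.046, -0.0]
ft_force: [-0.1, -0.2, 0.7]
width: 2.9
gripper_force: 0.0
```

View pics/c5.png

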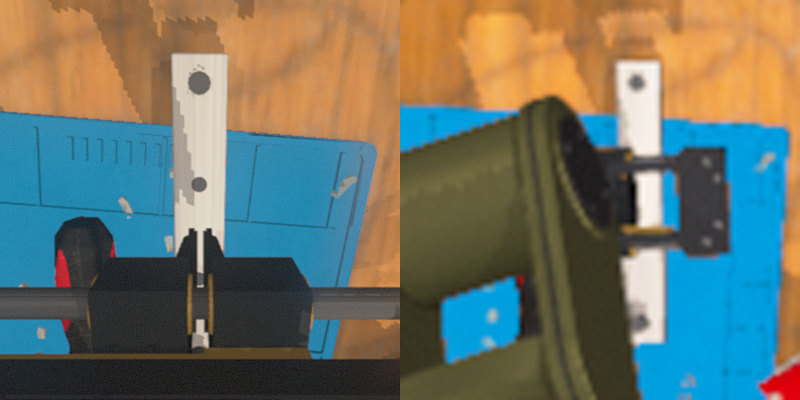

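The fingers closed above the bar: width is 2.9 mm with no grip force, and the bar hasn't moved. I'll check where the cameras put the fingertips compared with the reported TCP.

```bash
python3 - <<'E'
from h import *
s=snap('wrist');t=snap('top');c=snap('scene')
for z in(-15,-5,6,15,25,35):print(z,[proj(q,[487.3,221.3,z]).round(1) for q in(s,t,c)])
print('camz',(-s['R'].T@s['t'])-robot.read_state()['ee_pos'])
a=np.asarray(s['image'])[170:270,270:370,::-1];u,v=proj(c,[487,221,10]).astype(int)
b=np.asarray(c['image'])[v-70:v+30,u-50:u+50,::-1];print(u,v)
cv2.imwrite('pics/c6.png',cv2.resize(np.hstack([a,b]),None,fx=4,fy=4,interpolation=cv2.INTER_CUBIC))
E
```

```text
-15 [array([319.6, 216.1]), array([212.5, 214.7]), array([290.8, 312. ])]
-5 [array([319.6, 221.2]), array([211.6, 214.8]), array([290.6, 309.4])]
6 [array([319.6, 227.3]), array([210.6, 214.8]), array([290.4, 306.5])]
15 [array([319.6, 232.7]), array([209.7, 214.8]), array([290.2, 304.1])]
25 [array([319.7, 239.4]), array([208.8, 214.9]), array([289.9, 301.4])]
35 [array([319.7, 246.7]), array([207.8, 214.9]), array([289.7, 298.7])]
camz [ 76.96759478   2.39419396 201.13856058]
290 305
```

View pics/c6.png

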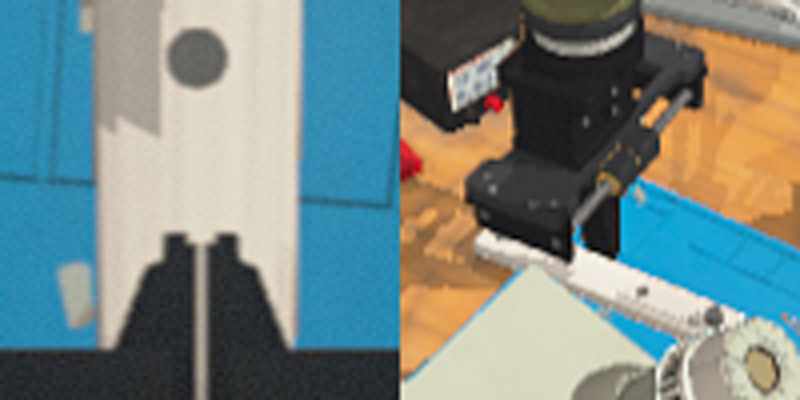

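Both views put the fingertips about 20 mm above the reported TCP: the wrist shows the tip edge at row 229, and the scene shows the tips about 7 px higher than predicted. I'll open the fingers and lower in small steps, watching the force for the mat.

```bash
python3 -m crank '[[0,0,0,0],[0,0,0,0],[0,0,0,0],[0,0,0,0],[0,0,0,0],[0,0,0,0],[0,0,0,0],[0,0,0,0]]' 0.05 40
python3 -m crank '[[0,0,0.025,0],[0,0,0.05,0],[0,0,0.05,0],[0,0,0.05,0]]' | egrep 'ee_p|ft'
python3 -m crank '[[0,0,0.01,0],[0,0,0.02,0],[0,0,0.02,0],[0,0,0.02,0]]' | egrep 'ee_p|ft'
python3 -c "from h import *;need(486.8,221.8,5,0.028)"
```

```text
clock: 7.83
ee_pos: [487.4, 221.3, 6.1]
tool_rot: [-3.141, -0.046, -0.0]
ft_force: [-1.5, -0.6, -0.3]
width: 46.8
gripper_force: 0.0
ee_pos: [486.7, 221.1, -4.8]
ft_force: [0.4, 0.4, 0.6]
ee_pos: [487.3, 221.3, -8.1]
ft_force: [0.0, -0.2, -0.4]
pos [487.3 221.3  -8.1] yaw 0.0292 shift [-0.0024 -0.0024 -0.0654] roll 0.0008 F [ 0.  -0.2 -0.4] w 49.9 gf 0.0 t 8.5 j6 1.87
```

```bash
for i in 1 2 3 ; do python3 -m crank '[[0,0,0.01,0],[0,0,0.01,0],[0,0,0.01,0]]' | egrep 'ee_p|ft'; done
```

```text
ee_pos: [487.3, 221.3, -10.0]
ft_force: [0.1, 0.2, 0.3]
ee_pos: [487.2, 221.3, -12.1]
ft_force: [-0.3, -0.1, 0.2]
ee_pos: [487.2, 221.3, -14.1]
ft_force: [0.0, -0.4, -0.3]
```

```bash
for i in 1 2 ; do python3 -m crank '[[0,0,0.008,0],[0,0,0.008,0],[0,0,0.008,0]]' | egrep 'ee_p|ft'; done
python3 - <<'E'
from h import *
s=snap('wrist','w9.png');im=np.asarray(s['image'])
g=im.max(2)[190:290,270:380]
# finger tips: dark columns top rows
for u in range(275,372,6):
    c=np.where(im[150:300,u].max(1)<55)[0]; print(u,150+c.min() if len(c) else None,end='; ')
E
```

```text
ee_pos: [487.3, 221.3, -15.7]
ft_force: [0.1, -0.5, 0.5]
ee_pos: [487.2, 221.3, -17.3]
ft_force: [0.1, 0.4, 0.3]
275 None; 281 None; 287 None; 293 None; 299 None; 305 None; 311 None; 317 None; 323 None; 329 None; 335 None; 341 None; 347 None; 353 None; 359 None; 365 None; 371 232;
```

```bash
python3 -m crank '[[0,0,0,0],[0,0,0,0],[0,0,0,0],[0,0,0,0],[0,0,0,0],[0,0,0,0]]' -1 40
```

```text
clock: 10.3
ee_pos: [488.2, 221.5, -16.3]
tool_rot: [-3.141, -0.046, -0.002]
ft_force: [-0.6, -0.4, 3.0]
width: 15.7
gripper_force: 1.8
```

```bash
python3 -m crank '[[0,0,-0.01,0],[0,0,0,0],[0,0,0,0],[0,0,0,0],[0,0,0,0],[0,0,0,0],[0,0,0,0],[0,0,0,0]]' 0.05 | egrep 'ee_p|ft|width'
for i in 1 2 3; do python3 -m crank '[[0,0,0.012,0],[0,0,0.012,0],[0,0,0.012,0]]' | egrep 'ee_p|ft'; done
python3 - <<'E'
from h import *
s=snap('wrist');t=snap('top');c=snap('scene')
a=np.asarray(s['image'])[150:300,245:395,::-1];u,v=290,305
b=cv2.resize(np.asarray(c['image'])[v-50:v+25,u-37:u+38,::-1],(150,150),interpolation=cv2.INTER_CUBIC)
cv2.imwrite('pics/c7.png',cv2.resize(np.hstack([a,b]),None,fx=2.6,fy=2.6,interpolation=cv2.INTER_CUBIC))
E
```

```text
ee_pos: [487.0, 221.1, -17.6]
ft_force: [0.0, -0.4, -0.6]
width: 49.8
ee_pos: [487.1, 221.2, -19.9]
ft_force: [0.6, 0.4, -0.9]
ee_pos: [487.2, 221.3, -22.1]
ft_force: [-0.0, -0.5, -0.2]
ee_pos: [487.2, 221.3, -24.5]
ft_force: [-0.1, -0.4, -1.3]
```

View pics/c7.png

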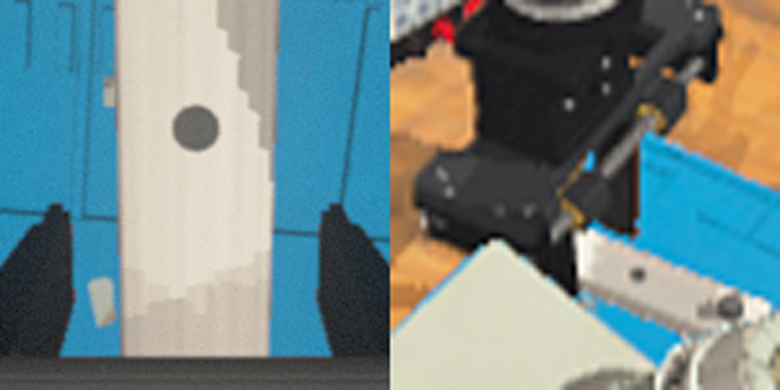

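The fingers now straddle the bar with tips about 9 mm below its top face, so the tips sit roughly 30 mm above the reported TCP. Closing.

```bash
python3 -m crank '[[0,0,0,0],[0,0,0,0],[0,0,0,0],[0,0,0,0],[0,0,0,0],[0,0,0,0]]' -1 40
python3 -m crank '[[0,0,0,0],[0,0,0,0]]'
```

```text
clock: 12.37
ee_pos: [487.4, 221.3, -24.3]
tool_rot: [-3.141, -0.046, -0.0]
ft_force: [-0.1, 0.1, 0.1]
width: 29.5
gripper_force: 40.0
clock: 12.53
ee_pos: [487.4, 221.3, -24.3]
tool_rot: [-3.141, -0.046, -0.0]
ft_force: [0.1, 0.8, -0.0]
width: 29.6
gripper_force: 40.0
```

Gripped: 29.6 mm at 40 N. Lift, move in front of the press, and turn about 180°.

```bash
python3 -m crank '[[0,0,-0.05,0],[0,0,-0.2,0],[0,0,-0.4,0],[0,0,-0.6,0],[0,0,-0.8,0],[0,0,-0.8,0]]' | egrep 'ee_p|ft|width'
python3 -m crank '[[-0.1,0.15,0,-0.07],[-0.2,0.3,0,-0.14],[-0.3,0.4,0,-0.21],[-0.4,0.5,0,-0.28],[-0.5,0.6,0,-0.35],[-0.5,0.7,0,-0.42],[-0.5,0.8,0,-0.49],[-0.5,0.8,0,-0.56]]' | egrep 'ee_p|ft|width'
python3 -m crank '[[0,0,0,-0.07],[0,0,0,-0.14],[0,0,0,-0.21],[0,0,0,-0.28],[0,0,0,-0.35],[0,0,0,-0.42],[0,0,0,-0.49],[0,0,0,-0.56]]' | egrep 'ee_p|ft|width'
python3 -m crank '[[0,0,0,-0.07],[0,0,0,-0.14],[0,0,0,-0.21],[0,0,0,-0.28],[0,0,0,-0.35],[0,0,0,-0.42],[0,0,0,-0.49],[0,0,0,-0.56]]' | egrep 'ee_p|ft|width'
cat >> h.py <<'E'
O=np.array([563.6,-116.2]);PY=.131
def press(x,y):
    c,s=np.cos(PY),np.sin(PY);return O+[c*x-s*y,s*x+c*y]
E
python3 -c "
from h import *
p=press(-200,0);need(*p,50,PY-np.pi)"
```

```text
ee_pos: [492.9, 223.2, 146.4]
ft_force: [2.0, 1.0, -0.2]
width: 29.8
ee_pos: [391.3, 56.1, 135.3]
ft_force: [1.0, -0.1, -2.6]
width: 29.4
ee_pos: [391.4, 58.5, 135.1]
ft_force: [-0.1, -0.8, -1.6]
width: 29.6
ee_pos: [391.4, 58.5, 135.1]
ft_force: [-0.2, -0.2, -2.6]
width: 29.2
pos [391.4  58.5 135.1] yaw 2.6736 shift [-0.3368 -0.9546  0.4257] roll 3.6187 F [-0.2 -0.2 -2.6] w 29.2 gf 40.0 t 15.03 j6 -1.09
```

```bash
python3 -m crank '[[-0.06,-0.16,0,-0.07],[-0.12,-0.32,0,-0.14],[-0.18,-0.48,0,-0.21],[-0.24,-0.64,0,-0.28],[-0.3,-0.8,0,-0.35],[-0.337,-0.955,0,-0.381],[-0.337,-0.955,0.1,-0.381],[-0.337,-0.955,0.2,-0.381]]' | egrep 'ee_p|ft|width'
python3 -m crank '[[0,0,0,0],[0,0,0,0],[0,0,0,0]]' | egrep 'ee_p|ft|width'
python3 -c "
from h import *
p=press(-200,0);need(*p,0,PY+np.pi)
s=snap('wrist','w10.png')
t=snap('top','t10.png')
im=np.asarray(t['image']);print([proj(t,[*press(-200+d,0),70]).round(1) for d in(-100,0,100)])
"
```

```text
ee_pos: [365.1, -145.0, 96.4]
ft_force: [0.6, 1.4, -2.6]
width: 29.6
ee_pos: [365.2, -142.1, 96.3]
ft_force: [0.5, 0.3, -1.6]
width: 29.5
pos [ 365.2 -142.1   96.3] yaw -3.0159 shift [-2.000e-04 -1.200e-03  4.816e-01] roll -4.0034 F [ 0.5  0.3 -1.6] w 29.5 gf 40.0 t 15.95 j6 -2.2
[array([344.1, 297.5]), array([339.3, 260.6]), array([334.6, 223.8])]
```

```bash
python3 -m crank '[[0,0,0.15,0],[0,0,0.3,0],[0,0,0.45,0],[0,0,0.532,0],[0,0,0.532,0],[0,0,0.532,0]]' | egrep 'ee_p|ft|width'
python3 -m crank '[[-0.06,0,0,0],[-0.12,0,0,0],[-0.18,0,0,0],[-0.24,0,0,0],[-0.24,0,0,0],[-0.24,0,0,0]]' | egrep 'ee_p|ft|width'
python3 -c "
from h import *
p=press(-84,0);need(*p,-13.3,PY+np.pi)"
```

```text
ee_pos: [365.4, -142.1, -10.1]
ft_force: [0.8, -0.1, -2.2]
width: 29.5
ee_pos: [414.4, -136.9, -8.5]
ft_force: [0.0, 0.4, -2.7]
width: 29.4
pos [ 414.4 -136.9   -8.5] yaw -3.0154 shift [-0.3328  0.0066  0.0248] roll -4.0031 F [ 0.   0.4 -2.7] w 29.4 gf 40.0 t 17.05 j6 -2.14
```

```bash
python3 -m crank '[[-0.03,0.004,0,0],[-0.06,0.004,0,0],[-0.09,0.004,0,0],[-0.12,0.004,0,0],[-0.12,0.004,0,0]]' | egrep 'ee_p|ft|width'
python3 -m crank '[[-0.03,0,0,0],[-0.06,0,0,0],[-0.09,0,0,0],[-0.12,0,0,0],[-0.12,0,0,0]]' | egrep 'ee_p|ft|width'
python3 -c "
from h import *
p=press(-84,0);need(*p,-13.3,PY+np.pi);print(robot.read_state()['wrist_torque'])"
```

```text
ee_pos: [437.6, -132.6, -10.4]
ft_force: [-0.5, -1.1, -2.6]
width: 29.3
ee_pos: [461.5, -129.6, -10.4]
ft_force: [0.8, -0.5, -1.8]
width: 30.0
pos [ 461.5 -129.6  -10.4] yaw -3.0162 shift [-0.0949  0.0001  0.0144] roll -4.0036 F [ 0.8 -0.5 -1.8] w 30.0 gf 40.0 t 17.88 j6 -2.08
[ 0.08692085 -0.16090533 -0.00591759]
```

```bash
python3 -m crank '[[-0.02,0,0.004,0],[-0.04,0,0.008,0],[-0.06,0,0.01,0],[-0.08,0,0.01,0],[-0.08,0,0.01,0],[-0.08,0,0.01,0]]' | egrep 'ee_p|ft|width'
for i in 1 2 3; do python3 -m crank '[[-0.008,0,0,0],[-0.008,0,0,0],[-0.008,0,0,0]]' | egrep 'ee_p|ft'; done
python3 -c "
from h import *
p=press(-84,0);need(*p,-13.3,PY+np.pi)"
```

```text
ee_pos: [476.1, -127.5, -12.7]
ft_force: [-0.2, -0.4, -1.3]
width: 29.5
ee_pos: [477.5, -127.3, -12.7]
ft_force: [-0.3, -0.1, -2.2]
ee_pos: [478.9, -127.1, -12.9]
ft_force: [-0.7, -0.3, -2.2]
ee_pos: [478.8, -127.0, -13.3]
ft_force: [-6.8, -1.6, 1.0]
pos [ 478.8 -127.   -13.3] yaw -3.0163 shift [-0.0075 -0.0019  0.0002] roll -4.0036 F [-6.8 -1.6  1. ] w 29.4 gf 40.0 t 19.13 j6 -2.06
```

The bar has reached the stop: −7 N in x, within 1.5 mm of the expected place, and resting on the plate. Release and lift straight up.

```bash
python3 -m crank '[[0.005,0,0,0],[0.005,0,0.002,0],[0.005,0,0.002,0],[0.005,0,0.002,0],[0.005,0,0.002,0],[0.005,0,0.002,0]]' 0.2 | egrep 'ee_p|ft|wid|gri'
python3 -m crank '[[0,0,-0.1,0],[0,0,-0.25,0],[0,0,-0.45,0],[0,0,-0.65,0],[0,0,-0.85,0],[0,0,-1,0],[0,0,-1,0],[0,0,-1,0]]' | egrep 'ee_p|ft|wid|gri'
python3 -m crank '[[0.2,0,0,0],[0.4,0,-0.2,0],[0.6,0,-0.4,0],[0.6,0,-0.6,0],[0.6,0,-0.6,0],[0.6,0,-0.6,0]]'| egrep 'ee_p|ft|wid|gri'
python3 -c "
from h import *
x,y=press(27,110);need(x,y,300,PY-np.pi/2);need(x,y,300,PY+np.pi/2)"
```

```text
ee_pos: [480.1, -127.1, -12.9]
ft_force: [-0.1, -0.5, -0.0]
width: 56.4
gripper_force: 0.0
ee_pos: [481.4, -127.6, 189.8]
ft_force: [0.9, -0.5, -0.1]
width: 57.1
gripper_force: 0.0
ee_pos: [361.1, -143.0, 311.3]
ft_force: [0.1, 0.4, 0.1]
width: 56.8
gripper_force: 0.0
pos [ 361.1 -143.   311.3] yaw -3.018 shift [-1.152   0.5594  0.0607] roll -1.0047 F [0.1 0.4 0.1] w 56.8 gf 0.0 t 20.8 j6 -2.21
pos [ 361.1 -143.   311.3] yaw -3.018 shift [-1.152   0.5594  0.0607] roll -3.0047 F [0.1 0.4 0.1] w 56.8 gf 0.0 t 20.8 j6 -2.21
```

```bash
cat > v.py <<'E'
from h import *
s=snap('top','t11.png');im=np.asarray(s['image']).astype(np.uint8)
h=cv2.cvtColor(im,cv2.COLOR_RGB2HSV)
print('pred', [proj(s,[*press(x,y),26]).round(1).tolist() for x,y in((-184,0),(-84,0),(-40,0),(-84,15),(-84,-15))])
m=((h[...,1]<60)&(h[...,2]>140)).astype(np.uint8)
Z=np.zeros_like(m);Z[195:275,315:365]=1;m*=Z
n,l,st,c=cv2.connectedComponentsWithStats(m)
for i in np.argsort(-st[1:,4])[:3]+1:
    print(st[i],c[i].round(1))
    P=np.array([plane(s,u,v,26)[:2] for v,u in zip(*np.where(l==i))])
    q=(P-O)@np.array([[np.cos(PY),-np.sin(PY)],[np.sin(PY),np.cos(PY)]])
    f=cv2.fitLine(q.astype(np.float32),cv2.DIST_L2,0,.01,.01).ravel()
    print('press frame min',q.min(0).round(1),'max',q.max(0).round(1),'mean',q.mean(0).round(1),'dir',f[:2].round(3))
E
python3 v.py
```

```text
pred [[337.6, 252.9], [333.0, 217.6], [331.0, 202.2], [327.7, 218.3], [338.3, 217.0]]
[ 315  195   36   60 1308] [332.5 216.9]
press frame min [-185.3  -47.7] max [-14.2  49.4] mean [-81.6   1. ] dir [ 1.    -0.005]
```

The bar's rear end is at press x≈−185 and aligned, as wanted. Now to the catch knob, with fingers closing along the press's x on the barrel's ends.

```bash
python3 -m crank '[[-0.1,0.1,0,0],[-0.2,0.2,0,0],[-0.3,0.3,0,0],[-0.4,0.42,0,0],[-0.5,0.559,0,0],[-0.6,0.559,0,0],[-0.6,0.559,0,0]]' | egrep 'ee_p|ft'
python3 -m crank '[[-0.14,0,0,0.07],[-0.28,0,0,0.14],[-0.42,0,0,0.21],[-0.552,0,0,0.28],[-0.552,0,0,0.35],[-0.552,0,0,0.42],[-0.552,0,0,0.49],[-0.552,0,0,0.56]]' | egrep 'ee_p|ft'
python3 -m crank '[[0,0,0,0.07],[0,0,0,0.14],[0,0,0,0.21],[0,0,0,0.28],[0,0,0,0.35],[0,0,0,0.42],[0,0,0,0.435],[0,0,0,0.435]]' | egrep 'ee_p|ft'
python3 - <<'E'
from h import *
x,y=press(27,110.3);need(x,y,155,PY+np.pi/2)
s=snap('wrist','w12.png');im=np.asarray(s['image'])
u,v=proj(s,[x,y,193]);print('pred',u,v)
t=snap('top','t12.png')
E
```

```text
ee_pos: [466.6, -14.0, 302.3]
ft_force: [-0.4, -0.4, -0.6]
ee_pos: [574.3, -2.7, 303.2]
ft_force: [0.3, 1.0, -0.2]
ee_pos: [574.4, -2.6, 304.4]
ft_force: [-0.6, 0.6, 0.1]
pos [574.4  -2.6 304.4] yaw 1.7047 shift [-0.005   0.01    0.7469] roll 0.0018 F [-0.6  0.6  0.1] w 57.1 gf 0.0 t 22.77 j6 -0.23
pred 321.8796445688053 185.0719027506804
```

```bash
python3 -m crank '[[-0.004,0.006,0.15,0],[-0.004,0.006,0.3,0],[-0.004,0.006,0.45,0],[-0.004,0.006,0.58,0],[-0.004,0.006,0.68,0],[-0.004,0.006,0.745,0],[-0.004,0.006,0.745,0],[-0.004,0.006,0.745,0]]' | egrep 'ee_p|ft'
python3 -m crank '[[0,0,0,0],[0,0,0,0],[0,0,0,0],[0,0,0,0],[0,0,0,0],[0,0,0,0]]' -1 15
python3 -c "
from h import *
x,y=press(27,66+45*np.cos(.18));need(x,y,155,PY+np.pi/2)"
```

```text
ee_pos: [576.5, -3.0, 157.6]
ft_force: [0.2, -0.1, 0.9]
clock: 24.03
ee_pos: [575.3, -3.0, 158.0]
tool_rot: [-2.067, -2.362, 0.004]
ft_force: [-9.6, -2.4, 0.9]
width: 22.4
gripper_force: 4.9
pos [575.3  -3.  158. ] yaw 1.7037 shift [-0.0021  0.0034  0.0148] roll 0.0012 F [-9.6 -2.4  0.9] w 22.4 gf 4.9 t 24.03 j6 -0.23
```

```bash
python3 -m crank '[[0,-0.006,0,0],[-0.004,-0.006,-0.018,0],[-0.0095,-0.006,-0.035,0],[-0.016,-0.006,-0.052,0],[-0.024,-0.006,-0.068,0],[-0.04,-0.006,-0.091,0],[-0.057,-0.006,-0.113,0],[-0.057,-0.006,-0.113,0]]' - 20
python3 -m crank '[[-0.02,0,-0.018,0],[-0.043,0,-0.036,0],[-0.063,0,-0.047,0],[-0.083,0,-0.056,0],[-0.098,0,-0.061,0],[-0.109,0,-0.064,0],[-0.109,0,-0.064,0],[-0.109,0,-0.064,0]]'
python3 -c "
from h import *
x,y=press(27,66+45*np.cos(1.3));need(x,y,158+35,PY+np.pi/2)"
```

```text
clock: 24.7
ee_pos: [576.5, -15.3, 181.8]
tool_rot: [-2.069, -2.363, 0.002]
ft_force: [-5.9, 1.8, 2.0]
width: 21.7
gripper_force: 20.0
clock: 25.37
ee_pos: [579.5, -37.1, 194.1]
tool_rot: [2.069, 2.363, -0.003]
ft_force: [-5.3, -0.4, 1.3]
width: 21.8
gripper_force: 20.0
pos [579.5 -37.1 194.1] yaw 1.7032 shift [0.0085 0.0048 0.0054] roll 0.0009 F [-5.3 -0.4  1.3] w 21.8 gf 20.0 t 25.37 j6 -0.29
```

```bash
python3 -m crank '[[0,0,0,0],[0,0,0,0],[0,0,0,0],[0,0,0,0]]' 0.2 30 | egrep 'ft|wid'
python3 -m crank '[[0,0,-0.15,0],[0,0,-0.3,0],[0,0,-0.45,0],[0,0,-0.55,0],[0,0,-0.55,0],[0,0,-0.55,0]]' | egrep 'ee_p|ft'
python3 - <<'E'
from h import *
import pickle
s=snap('wrist','w13.png');t=snap('top','t13.png');c=snap('scene','s13.png')
for f in(.2,.9,1.1,1.2,1.3,1.35):
    x,y=press(27,66+45*np.cos(f));p=[x,y,185+45*np.sin(f)];print(f,proj(s,p).round(1),proj(t,p).round(1),proj(c,p).round(1))
for q,n in((s,'w'),(c,'s')):
    x,y=press(27,76);u,v=proj(q,[x,y,228]).astype(int);im=np.asarray(q['image']).max(2)
    m=np.zeros(im.shape,np.uint8);w=45 if n=='w' else 14;m[max(0,v-w):v+w,u-w:u+w]=(im[max(0,v-w):v+w,u-w:u+w]<65)
    k,l,st,ce=cv2.connectedComponentsWithStats(m)
    for i in np.argsort(-st[1:,4])[:3]+1:print(n,st[i],ce[i].round(1))
x,y=press(40,0);need(x,y,304,PY)
E
```

```text
ft_force: [0.0, -0.1, -0.7]
width: 43.2
ee_pos: [580.8, -36.1, 305.0]
ft_force: [0.7, -0.4, -0.7]
0.2 [318.9 148.4] [284.9 178.7] [304.2 201.5]
0.9 [318.9 172. ] [290.9 176.9] [306.1 191.3]
1.1 [318.9 182.2] [294.1 176.3] [307.1 188.8]
1.2 [318.9 187.5] [295.8 176. ] [307.7 187.6]
1.3 [318.8 192.9] [297.6 175.7] [308.2 186.5]
1.35 [318.8 195.6] [298.5 175.6] [308.5 186. ]
w [305 185  26  17 162] [319.7 189.3]
w [305 200  25   6  62] [317.8 203.6]
w [306 199   2   2   2] [306.5 199.5]
s [306 183   8   6  34] [309.8 185.7]
pos [579.2 -35.9 301. ] yaw 1.7037 shift [-0.388   0.0697 -0.0156] roll 1.0012 F [-0.   0.8 -0.4] w 57.0 gf 0.0 t 26.35 j6 -0.29
```

The knob is at wrist rows 185–206, so the catch is open to about 1.3 rad. Now to the lever grip, with the fingers closing along the press's y on the barrel's ends.

```bash
python3 -m crank '[[-0.07,0.02,0,-0.07],[-0.14,0.04,0,-0.14],[-0.21,0.07,0,-0.21],[-0.28,0.07,0,-0.28],[-0.388,0.07,0,-0.35],[-0.388,0.07,0,-0.42],[-0.388,0.07,0,-0.49],[-0.388,0.07,0,-0.56]]' | egrep 'ee_p|ft'
python3 -m crank '[[0,0,0,-0.07],[0,0,0,-0.14],[0,0,0,-0.21],[0,0,0,-0.28],[0,0,0,-0.35],[0,0,0,-0.42],[0,0,0,-0.439],[0,0,0,-0.439]]' | egrep 'ee_p|ft'
python3 -m crank '[[0,0,0,0],[0,0,0,0]]' | egrep 'wid'
python3 - <<'E'
from h import *
need(602.8,-111.1,220,PY+np.pi)
s=snap('wrist','w14.png');im=np.asarray(s['image']).max(2)
for z in(250,260,272):
  x,y=602.8,-111.1;print(proj(s,[x,y,z]).round(1))
E
```

```text
ee_pos: [603.3, -111.4, 300.6]
ft_force: [-0.3, -0.3, -0.2]
ee_pos: [603.3, -110.9, 300.9]
ft_force: [-0.8, -0.4, -0.4]
width: 57.2
pos [ 603.7 -111.   302.1] yaw -3.0112 shift [ 3.700e-03 -2.000e-04  4.103e-01] roll -4.0004 F [ 0.7 -0.3  0.4] w 57.2 gf 0.0 t 27.85 j6 -1.97
[319.8 202. ]
[319.8 205.9]
[319.8 211. ]
```

```bash
python3 -m crank '[[0.003,0,0.1,0],[0.003,0,0.2,0],[0.003,0,0.3,0],[0.003,0,0.37,0],[0.003,0,0.41,0],[0.003,0,0.41,0],[0.003,0,0.41,0]]' | egrep 'ee_p|ft'
python3 -m crank '[[0,0,0,0],[0,0,0,0],[0,0,0,0],[0,0,0,0],[0,0,0,0]]' -1 20
python3 -c "
from h import *
need(602.8,-111.1,220,PY+np.pi)"
```

```text
ee_pos: [603.5, -111.2, 221.4]
ft_force: [-1.4, 0.3, 1.0]
clock: 28.9
ee_pos: [603.8, -111.0, 222.2]
tool_rot: [-0.206, 3.133, 0.0]
ft_force: [0.2, -0.1, 2.1]
width: 34.0
gripper_force: 20.0
pos [ 603.8 -111.   222.2] yaw -3.0102 shift [0.005  0.0004 0.0109] roll -3.9998 F [ 0.2 -0.1  2.1] w 34.0 gf 20.0 t 28.9 j6 -1.97
```

```bash
python3 -m crank '[[0.0325,0,0.001,0],[0.065,0,0.003,0],[0.097,0,0.007,0],[0.129,0,0.013,0],[0.161,0,0.02,0],[0.192,0,0.029,0],[0.223,0,0.039,0],[0.253,0,0.051,0]]' - 55
python3 -c "
from h import *
x,y=press(40-130*np.sin(.4),0);need(x,y,221-130*(1-np.cos(.4)),PY+np.pi)"
```

```text
clock: 29.57
ee_pos: [552.7, -118.0, 211.5]
tool_rot: [-0.206, 3.134, -0.0]
ft_force: [1.4, 1.0, 5.3]
width: 33.7
gripper_force: 55.0
pos [ 552.7 -118.   211.5] yaw -3.0104 shift [-0.0023  0.0016  0.0039] roll -3.9999 F [1.4 1.  5.3] w 33.7 gf 55.0 t 29.57 j6 -2.01
```

```bash
python3 -m crank '[[0.03,0,0.014,0],[0.059,0,0.029,0],[0.087,0,0.045,0],[0.114,0,0.062,0],[0.14,0,0.081,0],[0.166,0,0.102,0],[0.19,0,0.124,0],[0.213,0,0.146,0]]' |egrep 'ee|ft|wid'
python3 -m crank '[[0.022,0,0.024,0],[0.043,0,0.049,0],[0.063,0,0.075,0],[0.081,0,0.102,0],[0.081,0,0.102,0],[0.081,0,0.102,0]]' |egrep 'ee|ft|wid|gri'
cat > th.py <<'E'
from h import *
st=robot.read_state();p=np.array(st['ee_pos']);q=(p[:2]-O)@np.array([np.cos(PY),np.sin(PY)])
print('theta',np.arctan2(40-q,p[2]+38.8-130),'r',np.hypot(40-q,p[2]+38.8-130),'F',st['ft_force'].round(1))
E
python3 th.py
```

```text
ee_pos: [510.5, -123.7, 182.0]
ft_force: [2.0, 0.5, 4.5]
width: 33.7
ee_pos: [495.4, -125.8, 162.4]
ft_force: [1.6, 1.4, 6.7]
width: 33.4
gripper_force: 55.0
theta 0.9915127667403043 r 130.13179869918184 F [1.6 1.4 6.7]
```

```bash
for i in 1 2 3; do python3 -m crank '[[0.004,0,0.006,0],[0.004,0,0.006,0],[0.004,0,0.006,0]]' |egrep 'ee|ft';  python3 th.py; done
```

```text
ee_pos: [495.3, -125.8, 162.2]
ft_force: [3.2, 1.6, 10.0]
theta 0.9937528527163244 r 130.0691015086892 F [ 3.2  1.6 10. ]
ee_pos: [495.2, -125.9, 162.0]
ft_force: [1.9, 3.3, 12.2]
theta 0.995036601035969 r 130.00616415585017 F [ 1.9  3.3 12.2]
ee_pos: [495.2, -125.9, 161.8]
ft_force: [3.4, 4.6, 14.5]
theta 0.9963930855503396 r 129.93457620463292 F [ 3.4  4.6 14.5]
```

The lever is on its stop: it no longer moves while the force rises. I'll hold it, check the catch and bar once more, then hand in.

```bash
python3 -m crank '[[0,0,0,0],[0,0,0,0],[0,0,0,0],[0,0,0,0],[0,0,0,0],[0,0,0,0],[0,0,0,0],[0,0,0,0]]'
python3 - <<'E'
from h import *
c=snap('scene')
im=np.asarray(c['image']).max(2);v,u=186,308
m=np.zeros(im.shape,np.uint8);m[v-14:v+20,u-14:u+14]=im[v-14:v+20,u-14:u+14]<65
k,l,st,ce=cv2.connectedComponentsWithStats(m)
print(st[1:],ce[1:].round(1))
E
python3 th.py; python3 v.py
```

```text
clock: 32.15
ee_pos: [495.2, -125.9, 161.8]
tool_rot: [-0.205, 3.127, -0.002]
ft_force: [3.1, 3.7, 14.5]
width: 33.6
gripper_force: 55.0
[[306 183   8   6  33]
 [310 200   1   4   4]] [[309.9 185.8]
 [310.  201.5]]
theta 0.9964846132761438 r 129.91823560440017 F [ 2.3  3.8 13.8]
pred [[337.6, 252.9], [333.0, 217.6], [331.0, 202.2], [327.7, 218.3], [338.3, 217.0]]
[330 235  12  20 176] [335.5 244.5]
press frame min [-185.3  -12.8] max [-131.3   16.8] mean [-159.7    2.8] dir [0.992 0.126]
```

```bash
python3 -c "
from bench import robot
print(robot.close_job())"
```

```text
the job is handed in; nothing more can be done
None
```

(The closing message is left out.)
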